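# Seat the portioning guide on the rolling board's pin

## Robot

A 7-joint arm with a two-finger parallel gripper is mounted at the origin on the work surface. World frame = base frame: x ahead of the robot, y to its left, z up, the work surface at z = 0. Lengths are in m, angles in rad, forces in N, time in s.
With the tool pointing down it reaches from about 0.425 to 0.95 m from the base axis. Payload 4.7 kg.
Tool frame: the origin (TCP) lies midway between the tips of the shut fingers; the grasp point (between the pads) lies bot.grasp_offset behind it (bot.grasp_offset is the distance from the TCP to the grasp point, in m); y points along the fingers, z is the direction in which the jaws open and shut, and the axes are right-handed (so a half turn about y gives the same grasp; the last joint's range is limited). The gripper opens to 85 mm and grips with 20 to 120 N. Pads are 22 mm wide; open, the fingers measure 114 mm over their backs; the gripper's body (76 mm by 85 mm) begins 54 mm behind the grasp point. The pads swing forward as they close: fully open they stand 13 mm farther back than shut.
Start: joints at [-1.21, 0.469, -0.049, 1.532, 0.024, 1.141, -0.082], TCP at [0.256, 0.624, 0.231] pointing down, gripper open.
Joint ranges: [-2.59, 2.59], [-0.33, 1.99], [-1.39, 1.29], [0.1, 2.45], [-1.04, 4.18], [0.21, 1.99], [-2.66, 2.66]. Speed limits (rad/s): [2.57, 2.57, 3.14, 3.14, 3.14, 3.14, 3.14].

## Interface

Orientations are given as a rotation vector (axis times angle).
In Python, from plant import telemetry, cams, finish_job, bot gives the robot as it stands.
- The arm moves only by the tool carry_out, never from a script. Its argument "increments" is a list of rows, each an object of numbers: "ax", "ay", "az": the turn, a rotation vector about the tool's x, y, z in degrees; "dx", "dy", "dz": the shift along the tool's x, y, z in cm; "gripper": the gripper's target within -1 to 1 (shut at 1, half-way at 0, fully open at -1). A call has 1 to 20 rows; each row is the pose to reach, as a shift and turn from the pose commanded when the call began, along the tool's axes at that moment; what a row does not reach only later rows make up. A row lasts 1/8 s, in which the tool goes at most 62.5 mm and 10.7 degrees, less where a joint would pass 70% of its speed; a pose out of reach is approached as far as the arm can. A call with a gripper value outside its range is refused whole. The fingers move at their own pace and stop on an object; "newtons" is the grip in N (left out, the last holds). Time passes only in rows, so rows that repeat a pose let the fingers close. It gives the time, the measured TCP pose, the force and the opening at its end, in the units of the state.
- telemetry.get_state(): the state, without advancing time (a new reading comes with each control period).
- cams.grab_frame(name): name is "side" or "top"; returns a dict with "img" (480x640x3 uint8, red, green, blue), "mtx" (3x3 intrinsics, pixels), "T" (4x4, takes a point from camera to world coordinates). Camera axes: x right, y down, z forward; pixel columns grow to the right and rows downward; lengths in m; the calibration is good to about 2 mm. A picture is of the moment at which its call begins. There is no depth.
- finish_job(): hands the job in, once; it reports no verdict.
The state is a dict: "clock": time; "qpos": joint angles; "qd": joint speeds; "joint_torque": joint torques, N m; "position": TCP position; "tcp_rot": TCP orientation; "contact_force": force on the tool from outside, world axes, zero at the start; "moment": the same for the moment, N m; "gripper_width": finger opening in m.
Only numpy, scipy, OpenCV 4.12 (cv2) and the standard library are available. Lean on these libraries where they do the work, as an engineer would, in place of code of your own. Each camera call takes 0.05 s, during which the arm holds its last target.

## Task

Fit the white portioning guide to the wooden rolling board: take it off the slate by its black handle, slip its back edge in under the board's clear guard, and slide it sideways along the back wall until its hole finds the steel pin and it drops. Leave it flat on the board, square to the back wall, with the pin in its hole; do not ram it against the board or let it fall from a height, and leave the paddle, the dip bowl, the cup and the jar where they are.

Things in the scene. Friction and masses are not known exactly. Their poses are not given: they have to be found in the camera images.
- guide_grip (a point): Centre of the guide's black handle, an upright solid bar 60 mm long along x, 22 mm wide along y (the grasp width), rising 40 mm from the plate's top; this point is 28 mm above the plate's underside. x points to the guide's back edge (90 mm away), y to its left, z up. The guide starts flat, right way up, on the slate.
- guide: Portioning guide, loose, 0.3 to 0.55 kg: white plastic plate, 130 mm along x, 190 mm along y, 8 mm thick; origin at the centre of its underside. The handle is centred 25 mm in front (-x) of this. Three fins, 12 mm tall, along x, stand near each side edge, 70 to 92 mm off the middle line.
- guide_hole (a point): Centre of the guide's round through hole, 20 mm in diameter, at the plate's underside: on the middle line, 65 mm behind (+x) the handle's centre, 25 mm in front of the back edge.
- board: Rolling board, fixed: plywood, 360 mm along y, top face 18 mm above the table. Origin on the table, x towards its back wall, y left, z up. The top face runs from x = -155 mm to the wooden back wall, inner face at x = +105 mm, full width, 49 mm above the table.
- board_guard (a point): Middle of the front lower edge of the clear plastic guard (4 mm thick) that juts 44 mm from the wall's top over the board, full width: at board x = +61 mm, 31 mm above the board's top face. Open at the front and both ends. Axes as the board.
- pin_line (a point): Middle of the line on the board's top face, 26 mm in front of the wall (board x = +79 mm), on which the fixed steel pin stands: 15 mm in diameter, 8 mm tall, domed tip. Its place along the line (board y) is NOT this point but anywhere from -35 to +35 mm of it, new each time: feel for it, or look through the guard. Axes as the board.
- wall_foot (a point): Middle of the foot of the back wall's inner face. How it behaves: with the pin under the plate beside its hole, the guide, if let go, rides on the pin and its own front edge, about 4 degrees tipped; when the hole comes over the pin it drops flat, and the pin then stops it from sliding further. Sliding it takes about 2 to 5 N; pushing on against the pin wedges it on the wall.
- slate: Dark slate slab, fixed, 200 x 260 x 6 mm, on which the guide starts; origin at the centre of its underside.
- paddle: Wooden rice paddle, 200 mm long, lying along the board's front edge, loose; origin at its underside. Leave alone.
- dip: Small red dip bowl, 64 mm wide, 30 mm tall, in front of the slate; origin under its centre. Leave alone.
- cup: White cup, 72 mm wide, 70 mm tall, at the left; origin under its centre. Leave alone.
- jar: Glass jar, 80 mm wide, 90 mm tall, at the right; origin under its centre. Leave alone.
Things that resemble listed ones, but are neither listed nor needed, are in the scene too. Several things have the shape of the guide; the one meant has the colours described above.

How it is judged:
On the way, in this order (a step that is already met when the one before it is completed fails the run):
1. the guide is lifted off the slate (height (world z) of guide_hole above 0.022 m), for 0.05 s.
2. its back edge is in under the guard, above the pin (x of guide_hole in the frame of board between 0.05 and 0.09 m and y of guide_hole in the frame of board between -0.15 and 0.15 m and z of guide_hole in the frame of board between 0.0205 and 0.042 m), for 0.05 s.
At the end, for the whole second after the job is handed in: The guide lies flat on the board (underside at the hole less than 2.5 mm above the board's top face, tilt under 0.025 rad), the pin in its hole (hole centre within 7 mm of the pin's line x = +79 mm and within 43 mm of the board's middle), its back edge parallel to the wall within 0.08 rad, at rest (x of guide_hole in the frame of board between 0.072 and 0.086 m and y of guide_hole in the frame of board between -0.043 and 0.043 m and z of guide_hole in the frame of board between 0.015 and 0.0205 m and angle between guide_grip's own z axis and vertical below 0.025 rad and angle between the y axis of guide_grip and the y axis of board, either way round below 0.08 rad and linear speed of guide below 0.02 m/s); the robot touches nothing.
It fails at once if the guide is rammed against the board, its wall or its guard with more than 60 N (contact force between guide and board above 60 N).
It fails at once if the guide falls from a height (more than about 25 mm) (linear speed of guide above 0.7 m/s and contact force between the fingers and guide below 0.3 N).
It fails at once if the paddle, dip bowl, cup or jar is moved more than 30 mm (distance of any of paddle, dip, cup, jar from where it was at the start of the episode above 0.03 m).
It also fails if it takes over 45 s, if anything falls off the work surface, if the arm or the gripper's body presses on something with over 40 N, if the wrist force passes 120 N, or if a joint passes its speed limit or range.

## Working session

There is one attempt and no reset: what is moved stays moved. The work goes in short steps, Python scripts to look and compute and a tool call to move; the robot and the scene stay as the last step left them, time stands still between calls to the robot, and variables do not carry over. Pictures are saved under pics/ and viewed, and the job is handed in when it is done.

Besides the shell and the picture viewer there is one more tool, called after "Request:" by a JSON object that holds its "fn" and its "kwargs", one argument or row to a line. carry_out: Moves the arm, as the interface text tells. Its arguments: {"type":"object","properties":{"increments":{"type":"array"},"newtons":{"type":"number"}},"required":["increments"]}

```bash
mkdir -p pics; ls; python3 - <<'E'
from plant import telemetry, cams, bot
import cv2,numpy as np
s=telemetry.get_state()
print({k:np.round(v,4) for k,v in s.items()},bot.grasp_offset)
for n in("side","top"):
    f=cams.grab_frame(n); cv2.imwrite(f"pics/{n}0.png",f["img"][...,::-1]); print(n,f["mtx"],f["T"].round(4).tolist())
E
```

```text
pics
{'clock': np.float64(0.0), 'qpos': array([-1.2099,  0.4695, -0.0486,  1.5337,  0.0241,  1.141 , -0.0823]), 'qd': array([-0.0005,  0.0005, -0.0011,  0.0007, -0.0001, -0.0003, -0.0007]), 'joint_torque': array([ 2.00000e-04, -5.10321e+01, -4.65000e-02, -2.37717e+01,
        1.07000e-02,  7.50000e-03,  0.00000e+00]), 'position': array([0.2563, 0.6238, 0.2302]), 'tcp_rot': array([-1.551 ,  0.3061, -0.3056]), 'contact_force': array([-0.0142,  0.113 ,  0.1802]), 'moment': array([ 0.0117, -0.0128, -0.0229]), 'gripper_width': np.float64(0.0854)} 0.0187
side [[612.34912323   0.         317.19907036]
 [  0.         612.34912323 235.53592653]
 [  0.           0.           1.        ]] [[-0.6768, -0.4893, 0.55, -0.4737], [-0.736, 0.4338, -0.5198, 0.8935], [0.0158, -0.7566, -0.6537, 1.1909], [0.0, 0.0, 0.0, 1.0]]
top [[442.40791003   0.         316.80056245]
 [  0.         442.40791003 237.00917448]
 [  0.           0.           1.        ]] [[0.0264, -0.9952, 0.0943, 0.3637], [-0.9995, -0.0279, -0.014, 0.0187], [0.0165, -0.0939, -0.9954, 1.2279], [0.0, 0.0, 0.0, 1.0]]
```

View pics/side0.png

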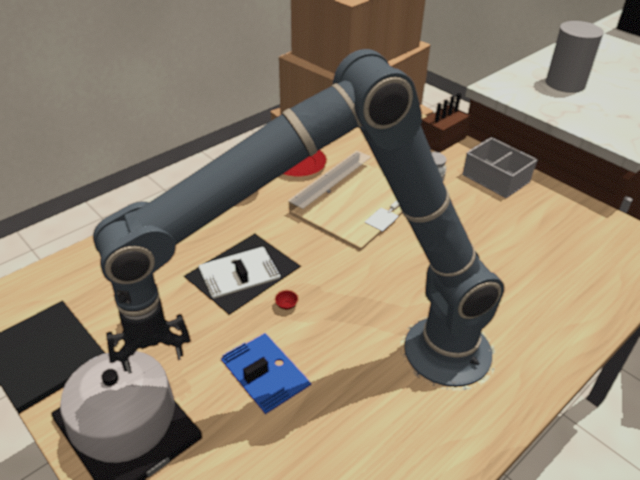

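View pics/top0.png

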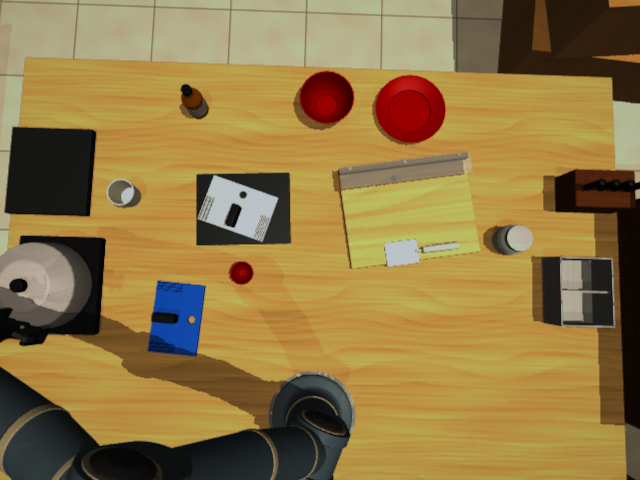

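The top view shows the white guide on the slate at about (237,207), the board around (410,210), the paddle at (420,250), the dip bowl at (241,272), the cup at (122,193) and the jar at (515,239). The blue plate at (178,318) is a decoy. Next I'll enlarge the guide and the board.

```bash
python3 - <<'E'
import cv2
t=cv2.imread("pics/top0.png")
cv2.imwrite("pics/c_guide.png",cv2.resize(t[165:255,190:300],None,fx=6.6,fy=6.6,interpolation=cv2.INTER_CUBIC))
cv2.imwrite("pics/c_board.png",cv2.resize(t[145:275,330:490],None,fx=4.5,fy=4.5,interpolation=cv2.INTER_CUBIC))
cv2.imwrite("pics/c_pin.png",cv2.resize(t[145:195,335:475],None,fx=5.7,fy=5.7,interpolation=cv2.INTER_CUBIC))
E
```

```text
(no output)
```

View pics/c_guide.png

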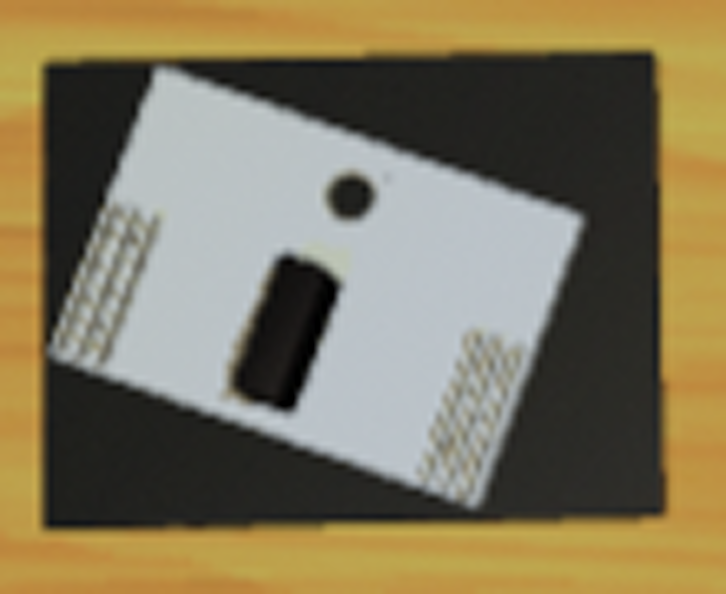

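View pics/c_board.png

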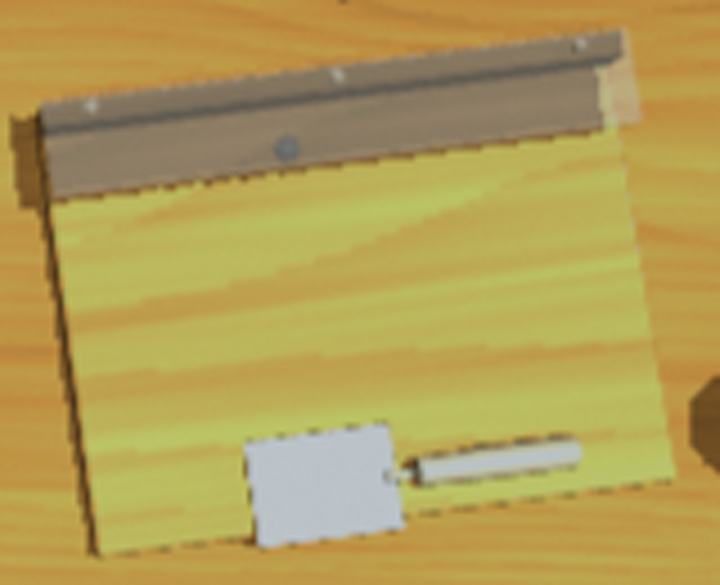

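View pics/c_pin.png

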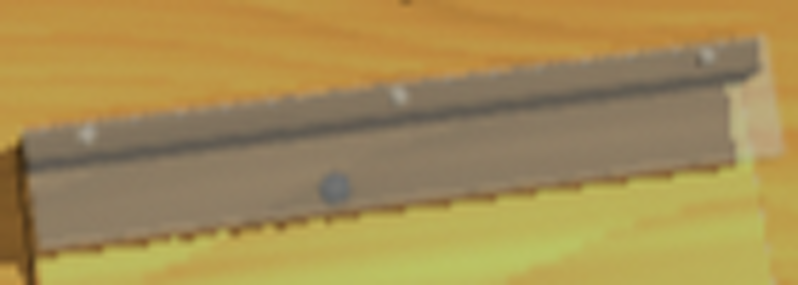

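```bash
cat > h.py <<'E'
import numpy as np, cv2
from scipy.optimize import least_squares
K=np.array([[442.40791003,0,316.80056245],[0,442.40791003,237.00917448],[0,0,1]])
T=np.array([[0.0264,-0.9952,0.0943,0.3637],[-0.9995,-0.0279,-0.014,0.0187],[0.0165,-0.0939,-0.9954,1.2279],[0,0,0,1.]])
def full(c,s,o): return (np.array(c,float)+.5)/s-.5+np.array(o)
def ray(uv,z,K=K,T=T):
    d=T[:3,:3]@np.linalg.inv(K)@[uv[0],uv[1],1]; return T[:3,3]+d*(z-T[2,3])/d[2]
def proj(p,K=K,T=T):
    c=np.linalg.inv(T)@np.append(p,1); q=K@c[:3]; return q[:2]/q[2]
def w(pose,p):
    x,y,a=pose;return np.array([x+np.cos(a)*p[0]-np.sin(a)*p[1],y+np.sin(a)*p[0]+np.cos(a)*p[1],p[2]])
def fit(P,U,x0):
    f=lambda q:np.concatenate([proj(w(q,p))-u for p,u in zip(P,U)])
    r=least_squares(f,x0); return r.x,f(r.x).reshape(-1,2)
E
python3 - <<'E'
from h import *
g=[full(c,6.6,(190,165)) for c in[(155,67),(585,215),(480,510),(50,352),(351,197)]]
P=[(.065,.095,.014),(.065,-.095,.014),(-.065,-.095,.014),(-.065,.095,.014),(.04,0,.014)]
q,r=fit(P,g,[.5,.2,0]);print("guide",q,np.degrees(q[2]),r.round(2).tolist()); 
print("grip",w(q,(-.025,0,.034)),"slatehole",ray(g[4],.014))
b=[full(c,4.5,(330,145)) for c in[(98,553),(675,478),(52,202),(640,124)]]
P=[(-.155,.18,.018),(-.155,-.18,.018),(.061,.18,.051),(.061,-.18,.051)]
q,r=fit(P,b,[.5,-.2,0]);print("board",q,np.degrees(q[2]),r.round(2).tolist())
pin=ray(full((287,148),4.5,(330,145)),.026);d=pin[:2]-q[:2];c,s=np.cos(q[2]),np.sin(q[2])
print("pin",pin,"in board",c*d[0]+s*d[1],-s*d[0]+c*d[1])
for n,p in dict(dip=(241,272,.03),cup=(122,193,.07),jar=(515,239,.09)).items(): print(n,ray(p[:2],p[2]))
E
```

```text
guide [ 0.55367757  0.22248335 -0.31106251] -17.822568893978847 [[0.65, 0.02], [-0.18, 0.11], [-0.32, -0.58], [-0.1, 0.52], [-0.04, -0.07]]
grip [0.52987735 0.23013511 0.034     ] slatehole [0.59157156 0.21010849 0.014     ]
board [ 0.57651131 -0.24729709  0.15907419] 9.114279799432303 [[-0.35, 0.84], [0.59, 0.24], [-0.12, -0.83], [-0.11, -0.27]]
pin [ 0.64916023 -0.2060968   0.026     ] in board 0.07825797619934186 0.029172215898523333
dip [0.37687976 0.20338309 0.03      ]
cup [0.57547469 0.51863068 0.07      ]
jar [ 0.4807201  -0.51305165  0.09      ]
```

```bash
cat >> h.py <<'E'
from scipy.spatial.transform import Rotation as R
KS=np.array([[612.34912323,0,317.19907036],[0,612.34912323,235.53592653],[0,0,1]])
TS=np.array([[-0.6768,-0.4893,0.55,-0.4737],[-0.736,0.4338,-0.5198,0.8935],[0.0158,-0.7566,-0.6537,1.1909],[0,0,0,1.]])
def tri(ut,us):
    f=lambda p:np.concatenate([proj(p)-ut,proj(p,KS,TS)-us])
    r=least_squares(f,[.5,.2,.1]);return r.x,r.fun
def goal(p,zdir_yaw):   # tool y down, tool z horizontal at given yaw
    z=np.array([np.cos(zdir_yaw),np.sin(zdir_yaw),0]);y=np.array([0,0,-1.]);x=np.cross(y,z)
    return R.from_matrix(np.c_[x,y,z])
def inc(pos,rv,p,G):
    A=R.from_rotvec(rv)
    return (A.inv().apply(np.array(p)-pos)*100).round(2),(A.inv()*G).as_rotvec(degrees=True).round(2)
E
python3 - <<'E'
from h import *
print(tri(np.array([18,285]),np.array([110,378])))
print(tri(np.array([187,90]),np.array([250,190])))
from plant import telemetry
s=telemetry.get_state()
print(R.from_rotvec(s["tcp_rot"]).as_matrix().round(3))
ga=-0.31106
for a in(ga+np.pi/2,ga-np.pi/2):
    print(np.degrees(a),inc(s["position"],s["tcp_rot"],(.530,.230,.16),goal(0,a)))
E
```

```text
(array([0.32900013, 0.69040696, 0.18631918]), array([ 0.95443584,  1.08879391, -1.19140912, -0.44320403]))
(array([0.69382326, 0.22844381, 0.27613537]), array([ 31.55246752,  35.91229292, -54.50294838, -19.2026188 ]))
[[ 0.925 -0.001  0.38 ]
 [-0.38  -0.002  0.925]
 [ 0.    -1.    -0.002]]
72.17757482466062 (array([ 40.29,   7.09, -26.03]), array([ 0.1 , -4.51, -0.  ]))
-107.82242517533938 (array([ 40.29,   7.09, -26.03]), array([0.0000e+00, 1.7549e+02, 1.5000e-01]))
```

Request:
{"fn": "carry_out", "kwargs": {
  "increments": [
    {"dx": 0,"dy": -5,"dz": 0,"gripper": -0.2},
    {"dx": 6,"dy": -5,"dz": -4},
    {"dx": 12,"dy": -5,"dz": -8},
    {"dx": 17,"dy": -4,"dz": -11},
    {"dx": 22,"dy": -3,"dz": -14},
    {"dx": 27,"dy": -1,"dz": -17.5,"ay": -2},
    {"dx": 32,"dy": 2,"dz": -20.7,"ay": -4.5},
    {"dx": 36.5,"dy": 5,"dz": -23.5,"ay": -4.5},
    {"dx": 40.3,"dy": 7,"dz": -26,"ay": -4.5},
    {"dx": 40.3,"dy": 10,"dz": -26,"ay": -4.5},
    {"dx": 40.3,"dy": 11,"dz": -26,"ay": -4.5},
    {"dx": 40.3,"dy": 11,"dz": -26,"ay": -4.5},
    {"dx": 40.3,"dy": 11,"dz": -26,"ay": -4.5}
  ]
}}

```text
invalid input
```

```bash
cat > st.py <<'E'
from h import *
from plant import telemetry,cams
def st():
    s=telemetry.get_state();m=R.from_rotvec(s["tcp_rot"]).as_matrix()
    print(round(float(s["clock"]),2),"pos",s["position"].round(4),"zyaw",np.degrees(np.arctan2(m[1,2],m[0,2])).round(2),"down",m[:,1].round(3),"F",s["contact_force"].round(1),"M",s["moment"].round(2),"w",s["gripper_width"].round(4));return s
E
python3 - <<'E'
from st import *
s=st();print(inc(s["position"],s["tcp_rot"],(.530,.230,.02),goal(0,-.31106+np.pi/2)))
for n in("side","top"):
    f=cams.grab_frame(n)["img"][...,::-1]
    c=f[220:320,170:310] if n=="side" else f[150:260,180:310]
    cv2.imwrite(f"pics/{n}1.png",cv2.resize(c,None,fx=5,fy=5,interpolation=cv2.INTER_CUBIC))
E
```

```text
Traceback (most recent call last):
  File "st.py", line 5, in st
    print(round(float(s["clock"]),2),"pos",s["position"].round(4),"zyaw",np.degrees(np.arctan2(m[1,2],m[0,2])).round(2),"down",m[:,1].round(3),"F",s["contact_force"].round(1),"M",s["moment"].round(2),"w",s["gripper_width"].round(4));return s
                                                                                                                                                                                                            ^^^^^^^^^^^^^^^^^^^^^^^^
AttributeError: 'float' object has no attribute 'round'
```

Request:
{"fn": "carry_out", "kwargs": {
  "increments": [
    {"ax": 0,"ay": 0,"az": 0,"dx": 0,"dy": -5,"dz": 0,"gripper": -0.4},
    {"ax": 0,"ay": 0,"az": 0,"dx": 6,"dy": -5,"dz": -4,"gripper": -0.4},
    {"ax": 0,"ay": 0,"az": 0,"dx": 11,"dy": -5,"dz": -7,"gripper": -0.4},
    {"ax": 0,"ay": 0,"az": 0,"dx": 16,"dy": -4,"dz": -10.3,"gripper": -0.4},
    {"ax": 0,"ay": 0,"az": 0,"dx": 21,"dy": -3,"dz": -13.5,"gripper": -0.4},
    {"ax": 0,"ay": -2,"az": 0,"dx": 26,"dy": -1,"dz": -16.8,"gripper": -0.4},
    {"ax": 0,"ay": -4.5,"az": 0,"dx": 31,"dy": 1,"dz": -20,"gripper": -0.4},
    {"ax": 0,"ay": -4.5,"az": 0,"dx": 36,"dy": 3,"dz": -23.2,"gripper": -0.4},
    {"ax": 0,"ay": -4.5,"az": 0,"dx": 40.3,"dy": 6,"dz": -26,"gripper": -0.4},
    {"ax": 0,"ay": -4.5,"az": 0,"dx": 40.3,"dy": 10,"dz": -26,"gripper": -0.4},
    {"ax": 0,"ay": -4.5,"az": 0,"dx": 40.3,"dy": 11,"dz": -26,"gripper": -0.4},
    {"ax": 0,"ay": -4.5,"az": 0,"dx": 40.3,"dy": 11,"dz": -26,"gripper": -0.4},
    {"ax": 0,"ay": -4.5,"az": 0,"dx": 40.3,"dy": 11,"dz": -26,"gripper": -0.4}
  ]
}}

```text
clock: 1.72
position: [0.531, 0.2322, 0.1228]
tcp_rot: [-1.555, 0.241, -0.244]
contact_force: [0.0, 0.8, -0.1]
gripper_width: 0.0601
```

```bash
sed -i 's/s\["gripper_width"\].round(4)/round(float(s["gripper_width"]),4)/' st.py
python3 - <<'E'
from st import *
s=st();print(inc(s["position"],s["tcp_rot"],(.530,.230,.02),goal(0,-.31106+np.pi/2)))
for n in("side","top"):
    f=cams.grab_frame(n)["img"][...,::-1]
    c=f[220:320,170:310] if n=="side" else f[150:260,180:310]
    cv2.imwrite(f"pics/{n}1.png",cv2.resize(c,None,fx=5,fy=5,interpolation=cv2.INTER_CUBIC))
E
```

```text
1.73 pos [0.531  0.2322 0.1228] zyaw 72.27 down [ 0.002  0.002 -1.   ] F [ 0.   0.8 -0.1] M [-0.02 -0.01  0.02] w 0.0601
(array([-0.05, 10.28, -0.26]), array([-0.13,  0.09,  0.1 ]))
```

View pics/side1.png

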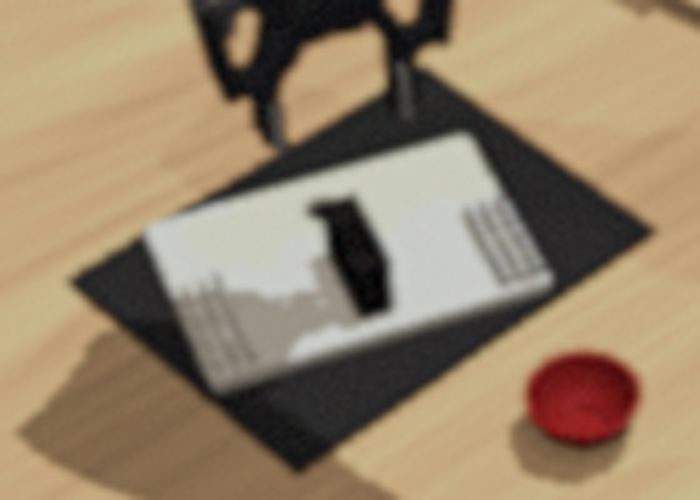

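View pics/top1.png

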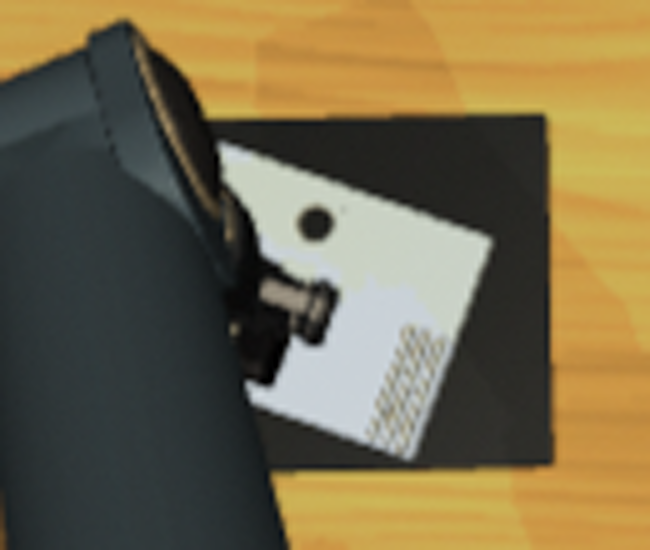

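Request:
{"fn": "carry_out", "kwargs": {
  "increments": [
    {"ax": -0.1,"ay": 0,"az": 0.1,"dx": 0,"dy": 3,"dz": -0.2,"gripper": -0.4},
    {"ax": -0.1,"ay": 0,"az": 0.1,"dx": 0,"dy": 6,"dz": -0.2,"gripper": -0.4},
    {"ax": -0.1,"ay": 0,"az": 0.1,"dx": 0,"dy": 8.5,"dz": -0.2,"gripper": -0.4},
    {"ax": -0.1,"ay": 0,"az": 0.1,"dx": 0,"dy": 9.8,"dz": -0.2,"gripper": -0.4},
    {"ax": -0.1,"ay": 0,"az": 0.1,"dx": 0,"dy": 10.2,"dz": -0.2,"gripper": -0.4},
    {"ax": -0.1,"ay": 0,"az": 0.1,"dx": 0,"dy": 10.2,"dz": -0.2,"gripper": -0.4},
    {"ax": -0.1,"ay": 0,"az": 0.1,"dx": 0,"dy": 10.2,"dz": -0.2,"gripper": -0.4}
  ],
  "newtons": 80
}}

```text
clock: 2.7
position: [0.5305, 0.2292, 0.0202]
tcp_rot: [-1.557, 0.245, -0.244]
contact_force: [0.9, -0.4, 0.6]
gripper_width: 0.0596
```

```bash
python3 - <<'E'
from st import *
s=st()
for n in("side","top"):
    f=cams.grab_frame(n)["img"][...,::-1]
    c=f[220:320,170:310] if n=="side" else f[150:260,180:310]
    cv2.imwrite(f"pics/{n}2.png",cv2.resize(c,None,fx=5,fy=5,interpolation=cv2.INTER_CUBIC))
E
```

```text
2.7 pos [0.5305 0.2292 0.0202] zyaw 72.17 down [-0.001 -0.    -1.   ] F [ 0.9 -0.4  0.6] M [ 0.03 -0.01  0.07] w 0.0596
```

View pics/side2.png

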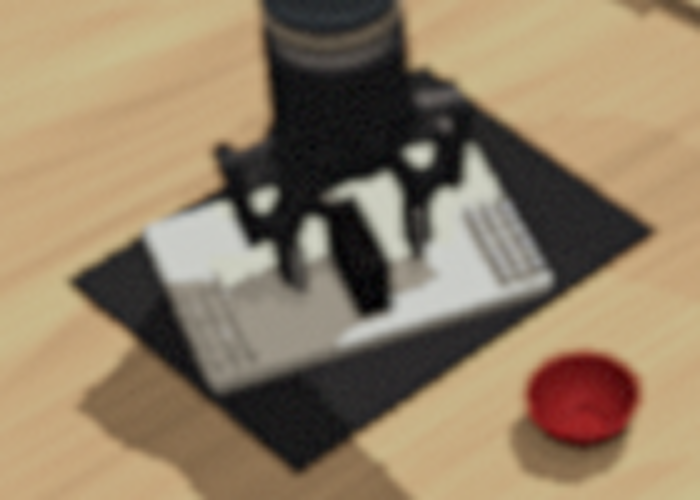

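The side view shows the fingers straddling the black handle, with the handle midway between the fingertips at crop (290,280) and (425,250). I'll close and lift.

Request:
{"fn": "carry_out", "kwargs": {
  "increments": [
    {"ax": 0,"ay": 0,"az": 0,"dx": 0,"dy": 0,"dz": 0,"gripper": 1},
    {"ax": 0,"ay": 0,"az": 0,"dx": 0,"dy": 0,"dz": 0,"gripper": 1},
    {"ax": 0,"ay": 0,"az": 0,"dx": 0,"dy": 0,"dz": 0,"gripper": 1},
    {"ax": 0,"ay": 0,"az": 0,"dx": 0,"dy": 0,"dz": 0,"gripper": 1},
    {"ax": 0,"ay": 0,"az": 0,"dx": 0,"dy": 0,"dz": 0,"gripper": 1},
    {"ax": 0,"ay": 0,"az": 0,"dx": 0,"dy": 0,"dz": 0,"gripper": 1},
    {"ax": 0,"ay": 0,"az": 0,"dx": 0,"dy": -1,"dz": 0,"gripper": 1},
    {"ax": 0,"ay": 0,"az": 0,"dx": 0,"dy": -3,"dz": 0,"gripper": 1},
    {"ax": 0,"ay": 0,"az": 0,"dx": 0,"dy": -6,"dz": 0,"gripper": 1},
    {"ax": 0,"ay": 0,"az": 0,"dx": 0,"dy": -8,"dz": 0,"gripper": 1},
    {"ax": 0,"ay": 0,"az": 0,"dx": 0,"dy": -8,"dz": 0,"gripper": 1},
    {"ax": 0,"ay": 0,"az": 0,"dx": 0,"dy": -8,"dz": 0,"gripper": 1}
  ],
  "newtons": 80
}}

```text
clock: 4.3
position: [0.5289, 0.2286, 0.0982]
tcp_rot: [-1.56, 0.247, -0.241]
contact_force: [-0.0, 0.5, -3.7]
gripper_width: 0.0206
```

```bash
python3 - <<'E'
from st import *
s=st()
for n in("side","top"):
    f=cams.grab_frame(n)["img"][...,::-1]
    c=f[180:300,170:310] if n=="side" else f[150:260,170:310]
    cv2.imwrite(f"pics/{n}3.png",cv2.resize(c,None,fx=5,fy=5,interpolation=cv2.INTER_CUBIC))
E
```

```text
4.3 pos [0.5289 0.2286 0.0982] zyaw 72.18 down [-0.004 -0.002 -1.   ] F [-0.   0.5 -3.7] M [-0.02  0.07  0.05] w 0.0206
```

View pics/side3.png

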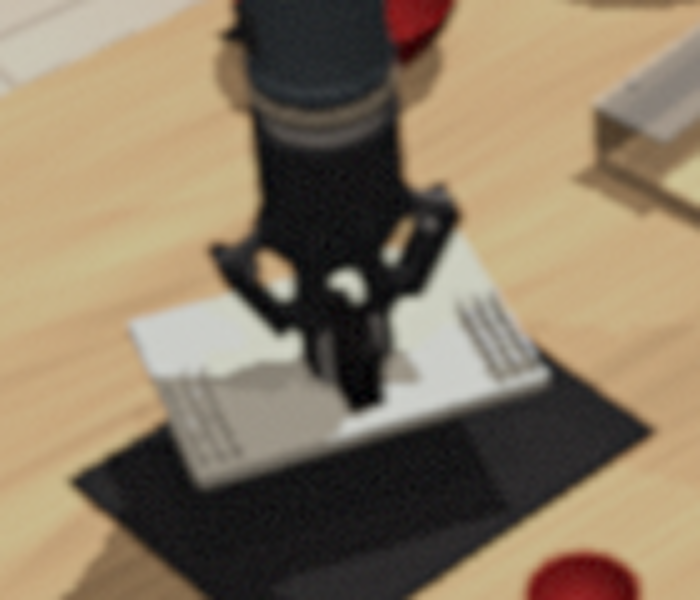

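View pics/top3.png

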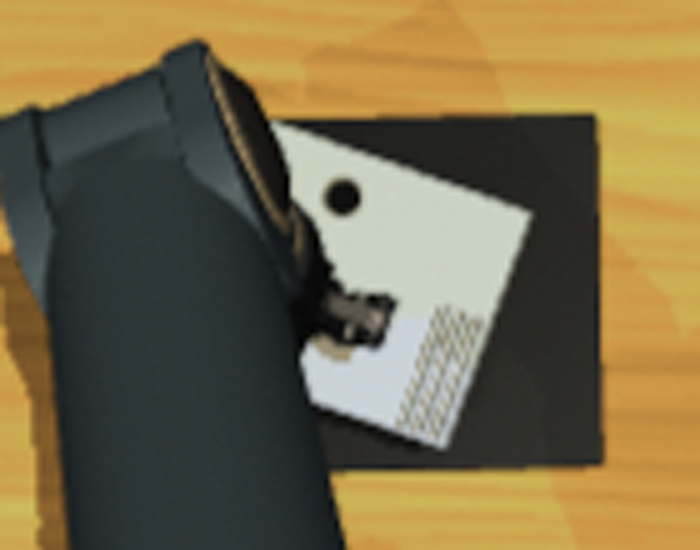

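```bash
python3 - <<'E'
from h import *
U=[full(c,5,(170,150)) for c in[(342,196),(530,214),(445,448)]]
tcp=np.array([.5289,.2286,.0982])
for z in(.088,.092,.096):
    P=[(.04,0,z),(.065,-.095,z),(-.065,-.095,z)]
    q,r=fit(P,U,[.55,.22,-.3]);h=w(q,(.04,0,z));d=h[:2]-tcp[:2];a=np.radians(72.18-90)
    print(z,q,np.degrees(q[2]),r.round(2).tolist(),"hole rel tool (fwd,left)",np.cos(a)*d[0]+np.sin(a)*d[1],-np.sin(a)*d[0]+np.cos(a)*d[1])
E
```

```text
0.088 [ 0.55335404  0.22348767 -0.31350569] -17.96255295042168 [[0.1, 0.29], [0.07, -0.12], [-0.16, -0.17]] hole rel tool (fwd,left) 0.06484519069257964 0.002517035711385174
0.092 [ 0.55271654  0.22299484 -0.31349677] -17.962041956394764 [[0.03, 0.23], [0.13, -0.18], [-0.16, -0.05]] hole rel tool (fwd,left) 0.06438909552694706 0.0018531164282386374
0.096 [ 0.55207906  0.22250201 -0.3134878 ] -17.961527896951505 [[-0.04, 0.16], [0.2, -0.23], [-0.15, 0.06]] hole rel tool (fwd,left) 0.0639330212694986 0.0011892053892811824
```

```bash
cat >> st.py <<'E'
B=np.array([.5765,-.2473,.1591])
def tgt(hx,hy,under,fwd=.0645,left=.0015,off=.0142):
    p=w(B,(hx-fwd,hy-left,0)); p[2]=under+off; return p
def go(hx,hy,under,**k):
    s=st();p=tgt(hx,hy,under,**k);i=inc(s["position"],s["tcp_rot"],p,goal(0,B[2]+np.pi/2));print("tcp target",p.round(4),"d",i[0],"a",i[1])
def hole(s,fwd=.0645,left=.0015,off=.0142):
    c,sn=np.cos(B[2]),np.sin(B[2]);d=s["position"][:2]-B[:2]
    m=R.from_rotvec(s["tcp_rot"]).as_matrix();a=np.arctan2(m[1,2],m[0,2])-np.pi/2-B[2]
    print("hole board",(c*d[0]+sn*d[1]+fwd*np.cos(a)-left*np.sin(a)).round(4),(-sn*d[0]+c*d[1]+left*np.cos(a)+fwd*np.sin(a)).round(4),"under",(s["position"][2]-off).round(4),"yawerr",np.degrees(a).round(2))
E
python3 - <<'E'
from st import *
for c in[(245,440),(388,423),(402,525)]:
  for z in(.02,.03):
    p=ray(full(c,4.5,(330,145)),z);d=p[:2]-B[:2];c_,s_=np.cos(B[2]),np.sin(B[2]);print(c,z,(c_*d[0]+s_*d[1]).round(4),(-s_*d[0]+c_*d[1]).round(4))
go(.02,.012,.085);go(.02,.012,.036)
E
```

```text
(245, 440) 0.02 -0.0965 0.0802
(245, 440) 0.03 -0.0971 0.082
(388, 423) 0.02 -0.0977 -0.0082
(388, 423) 0.03 -0.0983 -0.0057
(402, 525) 0.02 -0.1605 -0.0071
(402, 525) 0.03 -0.1605 -0.0046
4.4 pos [0.5289 0.2286 0.0979] zyaw 72.18 down [-0.005 -0.002 -1.   ] F [ 0.2  0.4 -3.8] M [ 0.04  0.02 -0.01] w 0.0209
tcp target [ 0.5309 -0.244   0.0992] d [ 1.465e+01 -2.000e-02 -4.493e+01] a [  0.16 -26.94  -0.27]
4.4 pos [0.5289 0.2286 0.0979] zyaw 72.18 down [-0.005 -0.002 -1.   ] F [ 0.2  0.4 -3.8] M [ 0.04  0.02 -0.01] w 0.0209
tcp target [ 0.5309 -0.244   0.0502] d [ 14.67   4.88 -44.91] a [  0.16 -26.94  -0.27]
```

Request:
{"fn": "carry_out", "kwargs": {
  "increments": [
    {"ax": 0,"ay": -1,"az": 0,"dx": 0.5,"dy": -0.5,"dz": -1.5,"gripper": 1},
    {"ax": 0,"ay": -3,"az": 0,"dx": 1.6,"dy": -1,"dz": -5,"gripper": 1},
    {"ax": 0,"ay": -5.5,"az": 0,"dx": 3,"dy": -1,"dz": -9.3,"gripper": 1},
    {"ax": 0,"ay": -8,"az": 0,"dx": 4.5,"dy": -1,"dz": -13.8,"gripper": 1},
    {"ax": 0,"ay": -11,"az": 0,"dx": 6,"dy": -1,"dz": -18.3,"gripper": 1},
    {"ax": 0,"ay": -13.5,"az": 0,"dx": 7.5,"dy": -1,"dz": -22.8,"gripper": 1},
    {"ax": 0,"ay": -16,"az": 0,"dx": 9,"dy": -1,"dz": -27.3,"gripper": 1},
    {"ax": 0,"ay": -19,"az": 0,"dx": 10.4,"dy": -1,"dz": -31.8,"gripper": 1},
    {"ax": 0,"ay": -22,"az": 0,"dx": 11.9,"dy": -1,"dz": -36.3,"gripper": 1},
    {"ax": 0,"ay": -24.5,"az": 0,"dx": 13.2,"dy": -1,"dz": -40.5,"gripper": 1},
    {"ax": 0,"ay": -26.3,"az": 0,"dx": 14.2,"dy": -0.5,"dz": -43.5,"gripper": 1},
    {"ax": 0.2,"ay": -26.9,"az": -0.3,"dx": 14.6,"dy": 0,"dz": -44.9,"gripper": 1},
    {"ax": 0.2,"ay": -26.9,"az": -0.3,"dx": 14.6,"dy": 0,"dz": -44.9,"gripper": 1},
    {"ax": 0.2,"ay": -26.9,"az": -0.3,"dx": 14.6,"dy": 0,"dz": -44.9,"gripper": 1}
  ]
}}

```text
clock: 6.15
position: [0.5314, -0.2418, 0.0992]
tcp_rot: [-1.564, -0.127, 0.123]
contact_force: [0.5, 0.3, -3.7]
gripper_width: 0.0207
```

```bash
python3 - <<'E'
from st import *
hole(telemetry.get_state());go(.02,.012,.036)
for n in("side","top"):
    f=cams.grab_frame(n)["img"][...,::-1]; cv2.imwrite(f"pics/{n}4f.png",f)
    c=f[130:260,260:430] if n=="side" else f[140:280,330:490]
    cv2.imwrite(f"pics/{n}4.png",cv2.resize(c,None,fx=4.2,fy=4.2,interpolation=cv2.INTER_CUBIC))
E
```

```text
hole board 0.0208 0.0141 under 0.085 yawerr 0.01
6.15 pos [ 0.5314 -0.2418  0.0992] zyaw 99.13 down [ 0.002  0.003 -1.   ] F [ 0.5  0.3 -3.7] M [-0.02  0.04 -0.02] w 0.0207
tcp target [ 0.5309 -0.244   0.0502] d [-0.1   4.9  -0.22] a [-0.16  0.01  0.15]
```

View pics/side4.png

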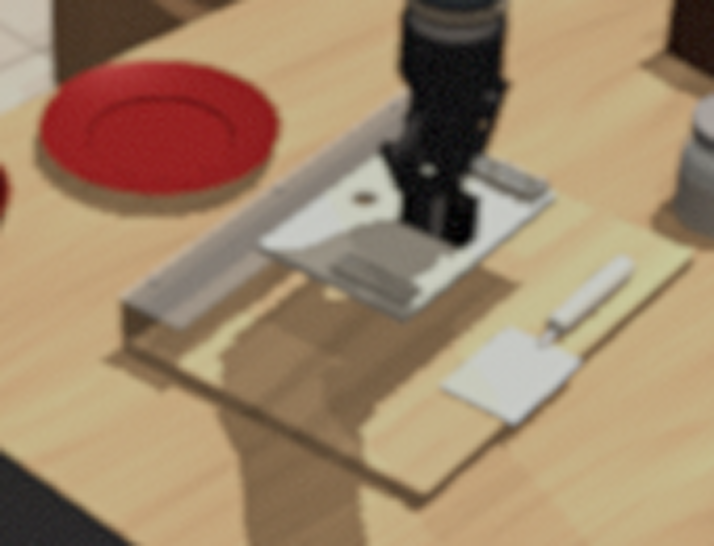

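View pics/top4.png

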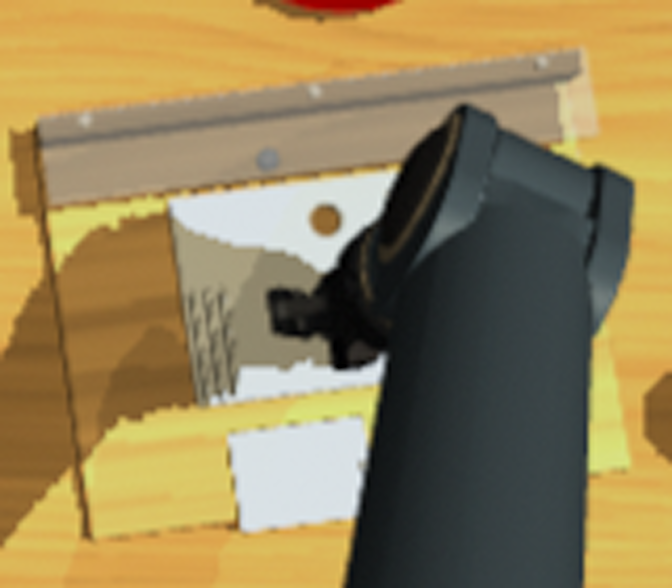

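```bash
python3 - <<'E'
from st import *
U=[full(c,4.2,(330,140)) for c in[(170,209),(204,406),(325,219)]]
for z in(.089,.093,.097):
    P=[(.065,.095,z),(-.065,.095,z),(.04,0,z)]
    q,r=fit(P,U,[.55,-.22,.15]);h=w(q,(.04,0,z));d=h[:2]-B[:2];c,s=np.cos(B[2]),np.sin(B[2]);
    print(z,np.degrees(q[2]),r.round(2).tolist(),"hole in board",c*d[0]+s*d[1],-s*d[0]+c*d[1])
b=[full(c,4.2,(330,140)) for c in[(91,540),(45,208),(597,133)]]
P=[(-.155,.18,.018),(.061,.18,.051),(.061,-.18,.051)]
q,r=fit(P,b,[.5,-.2,0]);print("board",q,np.degrees(q[2]),r.round(2).tolist())
b=[full(c,4.5,(330,145)) for c in[(98,553),(675,478)]]
print([ray(x,.018) for x in b], np.degrees(np.arctan2(*(lambda v:(-v[0],v[1]))(ray(b[0],.018)-ray(b[1],.018))[:2])))
E
```

```text
0.089 10.86537164879966 [[-0.32, -1.04], [0.27, 0.84], [0.06, 0.18]] hole in board 0.022672633822715584 0.01326486411488579
0.093 10.864635662735447 [[-0.38, -1.1], [0.24, 0.95], [0.13, 0.13]] hole in board 0.022107083212145003 0.014037599013066174
0.097 10.863894667726385 [[-0.43, -1.16], [0.22, 1.06], [0.21, 0.08]] hole in board 0.021541551217723578 0.014810322301628886
board [ 0.57709656 -0.24679237  0.16501741] 9.4548012533913 [[-0.04, 0.28], [0.46, -0.29], [-0.42, 0.03]]
[array([ 0.39728503, -0.09504401,  0.018     ]), array([ 0.45261138, -0.44793695,  0.018     ])] 8.91026820779576
```

```bash
python3 - <<'E'
import cv2
t=cv2.imread("pics/top4f.png")
cv2.imwrite("pics/top4z.png",cv2.resize(t[178:242,360:430],None,fx=9,fy=9,interpolation=cv2.INTER_CUBIC))
t=cv2.imread("pics/side4f.png")
cv2.imwrite("pics/side4z.png",cv2.resize(t[155:215,315:400],None,fx=9,fy=9,interpolation=cv2.INTER_CUBIC))
E
```

```text
(no output)
```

View pics/top4z.png

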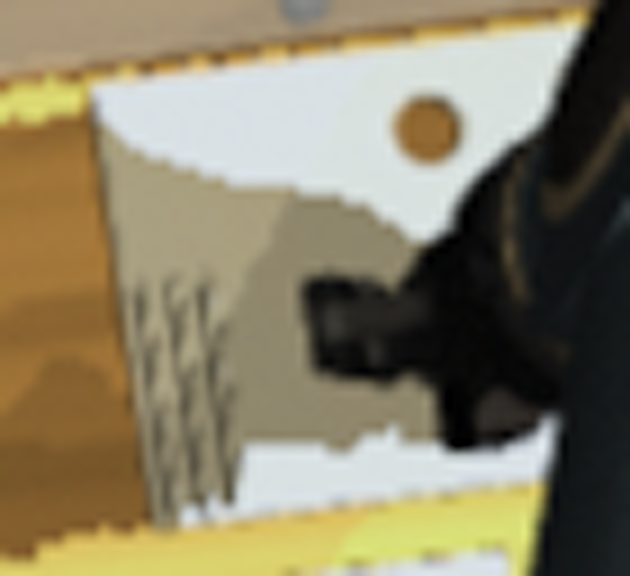

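View pics/side4z.png

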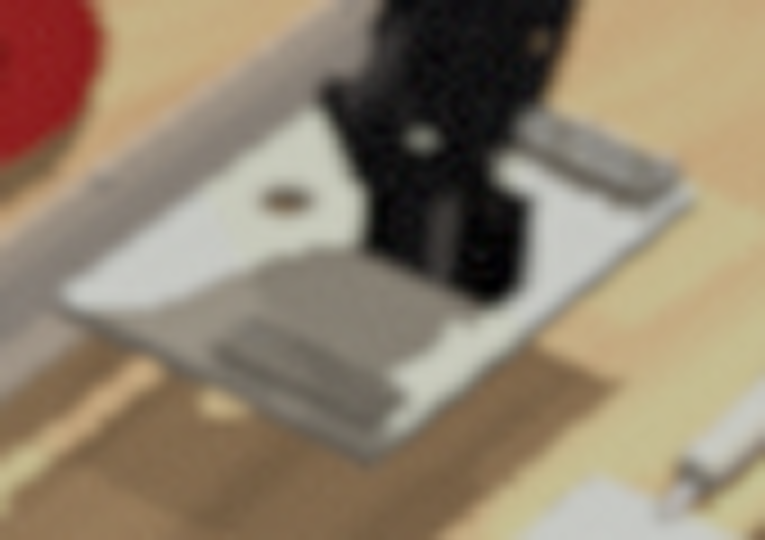

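```bash
cat >> h.py <<'E'
def fit6(Lt,Ut,Ls,Us,x0):
    def f(q):
        M=R.from_euler("zyx",q[3:]).as_matrix();t=q[:3]
        return np.concatenate([proj(M@p+t)-u for p,u in zip(Lt,Ut)]+[ (proj(M@p+t,KS,TS)-u)*.8 for p,u in zip(Ls,Us)])
    r=least_squares(f,x0);return r.x,r.fun.reshape(-1,2)
E
python3 - <<'E'
from st import *
L=dict(BL=(.065,.095,.008),FL=(-.065,.095,.008),FR=(-.065,-.095,.008),H=(.04,0,.008))
L={k:np.array(v) for k,v in L.items()}
f9=lambda c,o:full(c,9,o)
Ut=[f9((92,88),(360,178)),f9((155,527),(360,178)),f9((428,128),(360,178))]
Us=[f9((60,298),(315,155)),f9((372,452),(315,155)),f9((690,190),(315,155)),f9((284,198),(315,155))]
q,r=fit6([L["BL"],L["FL"],L["H"]],Ut,[L["BL"],L["FL"],L["FR"],L["H"]],Us,[.555,-.24,.085,.16,0,0])
print(q[:3].round(4),np.degrees(q[3:]).round(2),r.round(2).tolist())
M=R.from_euler("zyx",q[3:]).as_matrix();print("hole underside",M@np.array([.04,0,0])+q[:3])
E
```

```text
[ 0.555  -0.2366  0.0877] [ 8.92 -0.25 -0.03] [[0.37, 0.1], [0.4, 0.65], [0.43, 0.53], [-1.02, -0.04], [-0.71, -0.03], [-0.25, -0.07], [-0.57, 0.03]]
hole underside [ 0.59447222 -0.23037403  0.0879095 ]
```

Request:
{"fn": "carry_out", "kwargs": {
  "increments": [
    {"ax": 0,"ay": 0,"az": 0,"dx": -0.1,"dy": 1.5,"dz": -0.2,"gripper": 1},
    {"ax": 0,"ay": 0,"az": 0,"dx": -0.1,"dy": 3,"dz": -0.2,"gripper": 1},
    {"ax": 0,"ay": 0,"az": 0,"dx": -0.1,"dy": 4.3,"dz": -0.2,"gripper": 1},
    {"ax": 0,"ay": 0,"az": 0,"dx": -0.1,"dy": 5.0,"dz": -0.2,"gripper": 1},
    {"ax": 0,"ay": 0,"az": 0,"dx": -0.1,"dy": 5.1,"dz": -0.2,"gripper": 1},
    {"ax": 0,"ay": 0,"az": 0,"dx": -0.1,"dy": 5.1,"dz": -0.2,"gripper": 1},
    {"ax": 0,"ay": 0,"az": 0,"dx": -0.1,"dy": 5.1,"dz": -0.2,"gripper": 1}
  ]
}}

```text
clock: 7.12
position: [0.5314, -0.2454, 0.0493]
tcp_rot: [-1.566, -0.128, 0.121]
contact_force: [-0.0, -0.1, -4.5]
gripper_width: 0.021
```

```bash
python3 - <<'E'
from st import *
hole(telemetry.get_state());go(.077,.012,.034)
for n in("side","top"):
    f=cams.grab_frame(n)["img"][...,::-1]; cv2.imwrite(f"pics/{n}5f.png",f)
    c=f[150:230,285:400] if n=="side" else f[160:245,335:445]
    cv2.imwrite(f"pics/{n}5.png",cv2.resize(c,None,fx=6.5,fy=6.5,interpolation=cv2.INTER_CUBIC))
E
```

```text
hole board 0.0203 0.0105 under 0.0351 yawerr -0.05
7.12 pos [ 0.5314 -0.2454  0.0493] zyaw 99.07 down [ 0.004  0.002 -1.   ] F [-0.  -0.1 -4.5] M [-0.01  0.09 -0.04] w 0.021
tcp target [ 0.5872 -0.235   0.0482] d [5.67 0.14 0.15] a [-0.05 -0.05  0.26]
```

View pics/side5.png

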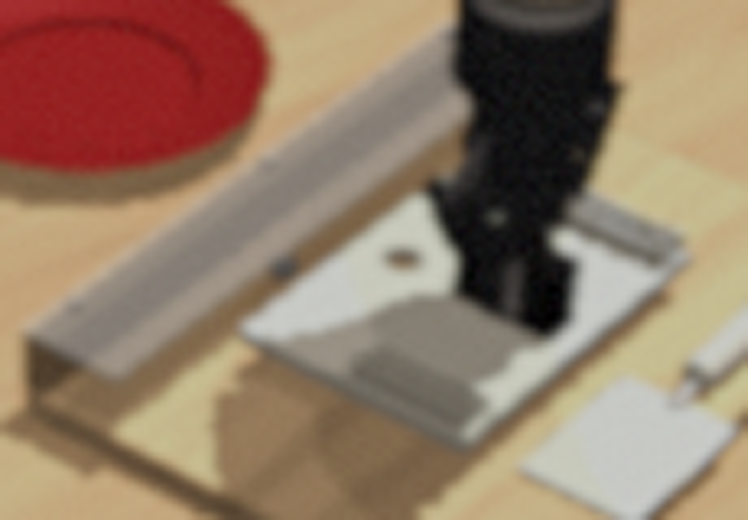

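View pics/top5.png

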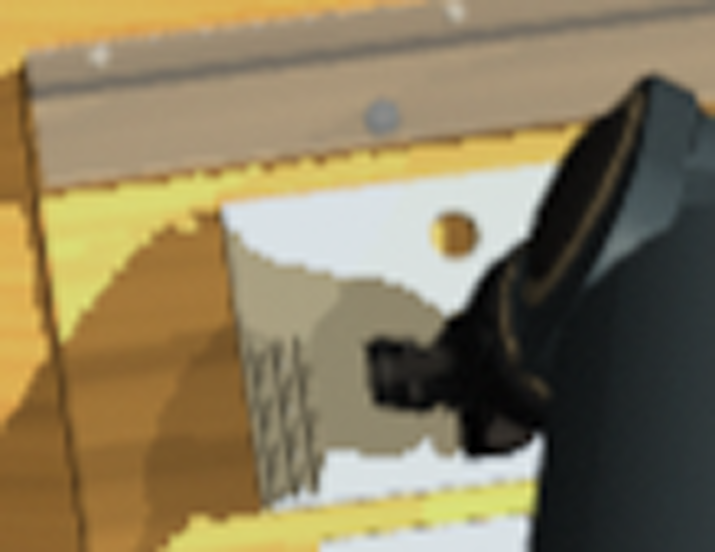

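Request:
{"fn": "carry_out", "kwargs": {
  "increments": [
    {"ax": 0,"ay": 0,"az": 0.2,"dx": 1,"dy": 0.2,"dz": 0.1,"gripper": 1},
    {"ax": 0,"ay": 0,"az": 0.2,"dx": 2,"dy": 0.2,"dz": 0.1,"gripper": 1},
    {"ax": 0,"ay": 0,"az": 0.2,"dx": 3,"dy": 0.2,"dz": 0.1,"gripper": 1},
    {"ax": 0,"ay": 0,"az": 0.2,"dx": 3.8,"dy": 0.2,"dz": 0.1,"gripper": 1},
    {"ax": 0,"ay": 0,"az": 0.2,"dx": 4.2,"dy": 0.2,"dz": 0.1,"gripper": 1},
    {"ax": 0,"ay": 0,"az": 0.2,"dx": 4.2,"dy": 0.2,"dz": 0.1,"gripper": 1}
  ]
}}

```text
clock: 7.98
position: [0.5725, -0.2374, 0.0468]
tcp_rot: [-1.566, -0.124, 0.125]
contact_force: [-0.1, 0.4, -4.1]
gripper_width: 0.0211
```

```bash
python3 - <<'E'
from st import *
hole(telemetry.get_state());go(.077,.012,.034)
for n in("side","top"):
    f=cams.grab_frame(n)["img"][...,::-1]; cv2.imwrite(f"pics/{n}6f.png",f)
    c=f[150:230,285:400] if n=="side" else f[160:245,335:445]
    cv2.imwrite(f"pics/{n}6.png",cv2.resize(c,None,fx=6.5,fy=6.5,interpolation=cv2.INTER_CUBIC))
E
```

```text
hole board 0.0621 0.0118 under 0.0326 yawerr -0.03
7.97 pos [ 0.5725 -0.2374  0.0468] zyaw 99.08 down [-0.     0.002 -1.   ] F [-0.1  0.4 -4.1] M [-0.04  0.09 -0.04] w 0.0211
tcp target [ 0.5872 -0.235   0.0482] d [ 1.49 -0.14  0.01] a [-0.09 -0.03 -0.01]
```

View pics/side6.png

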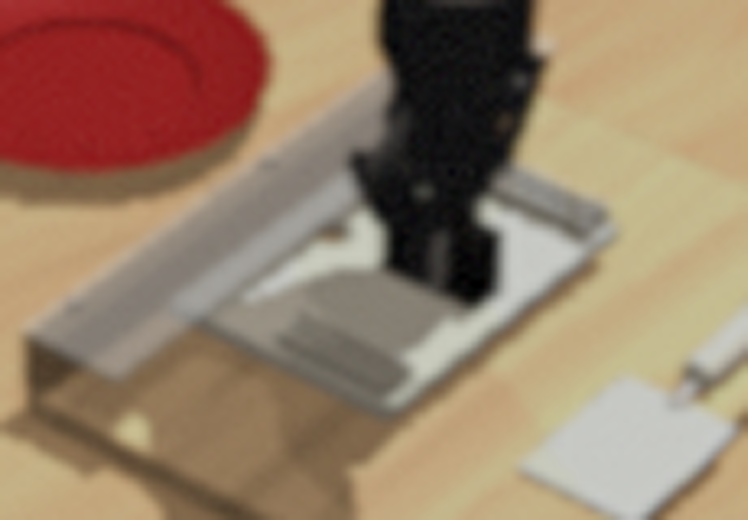

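View pics/top6.png

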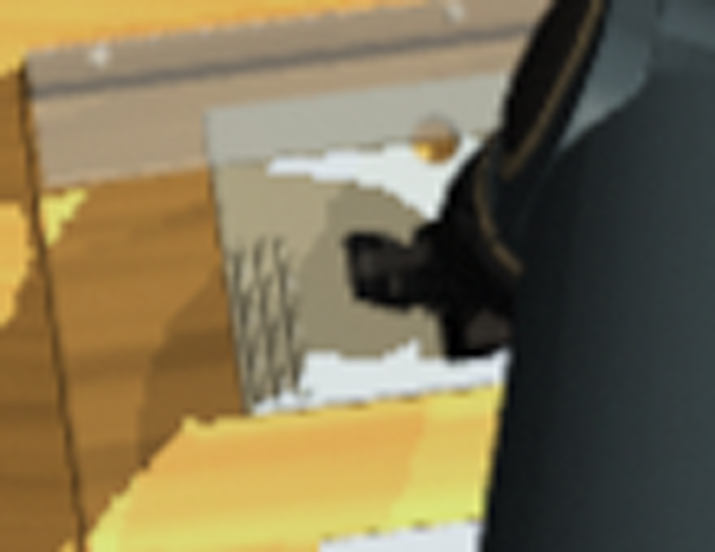

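The back edge is now under the guard and the force readings show no contact. The hole is at crop (435,138); the pin was last seen at (382,118). I'll go the rest of the way in.

Request:
{"fn": "carry_out", "kwargs": {
  "increments": [
    {"ax": 0,"ay": 0,"az": 0,"dx": 0.7,"dy": 0,"dz": 0,"gripper": 1},
    {"ax": 0,"ay": 0,"az": 0,"dx": 1.2,"dy": 0,"dz": 0,"gripper": 1},
    {"ax": 0,"ay": 0,"az": 0,"dx": 1.5,"dy": 0,"dz": 0,"gripper": 1},
    {"ax": 0,"ay": 0,"az": 0,"dx": 1.5,"dy": 0,"dz": 0,"gripper": 1},
    {"ax": 0,"ay": 0,"az": 0,"dx": 1.5,"dy": 0,"dz": 0.8,"gripper": 1},
    {"ax": 0,"ay": 0,"az": 0,"dx": 1.5,"dy": 0,"dz": 1.3,"gripper": 1},
    {"ax": 0,"ay": 0,"az": 0,"dx": 1.5,"dy": 0,"dz": 1.3,"gripper": 1}
  ]
}}

```text
clock: 8.95
position: [0.585, -0.2213, 0.0469]
tcp_rot: [-1.565, -0.125, 0.125]
contact_force: [-0.1, -1.3, -5.0]
gripper_width: 0.021
```

```bash
python3 - <<'E'
from st import *
hole(telemetry.get_state());go(.079,.029,.030)
f=cams.grab_frame("top")["img"][...,::-1]; cv2.imwrite("pics/top7f.png",f)
cv2.imwrite("pics/top7.png",cv2.resize(f[155:215,360:430],None,fx=10,fy=10,interpolation=cv2.INTER_CUBIC))
E
```

```text
hole board 0.077 0.0259 under 0.0327 yawerr 0.03
8.95 pos [ 0.585  -0.2213  0.0469] zyaw 99.14 down [-0.     0.002 -1.   ] F [-0.1 -1.3 -5. ] M [-0.03  0.06  0.02] w 0.021
tcp target [ 0.5865 -0.2179  0.0442] d [0.2  0.28 0.32] a [-0.12  0.03 -0.01]
```

View pics/top7.png

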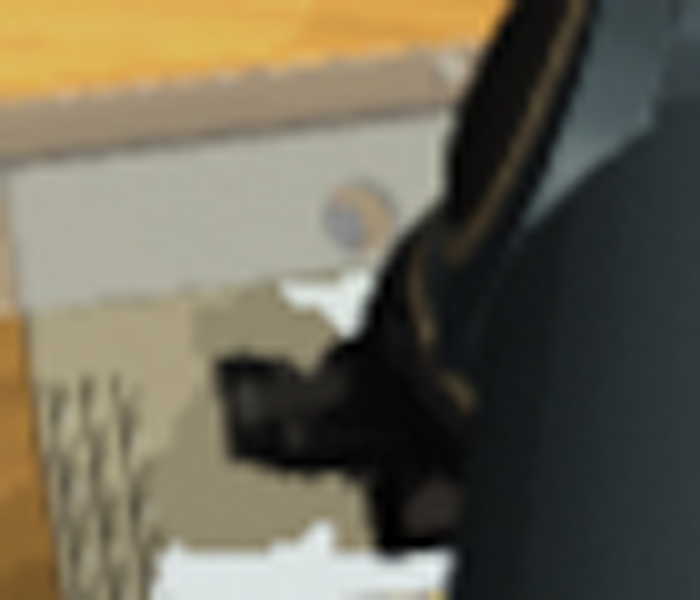

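```bash
python3 - <<'E'
from st import *
def b(p): d=p[:2]-B[:2];c,s=np.cos(B[2]),np.sin(B[2]);return np.round([c*d[0]+s*d[1],-s*d[0]+c*d[1]],4)
print("hole",b(ray(full((359,216),10,(360,155)),.0407)))
for c,s,o in(((334,188),5.7,(335,145)),((287,148),4.5,(330,145)),((267,159),4.2,(330,140)),((382,118),6.5,(335,160)),((345,225),10,(360,155))): print(full(c,s,o),b(ray(full(c,s,o),.025)))
E
```

```text
hole [0.0783 0.0263]
[393.18421053 177.57017544] [0.0784 0.0295]
[393.38888889 177.5       ] [0.0785 0.0289]
[393.19047619 177.47619048] [0.0786 0.0295]
[393.34615385 177.73076923] [0.0778 0.0292]
[394.05 177.05] [0.0795 0.0269]
```

Request:
{"fn": "carry_out", "kwargs": {
  "increments": [
    {"ax": 0,"ay": 0,"az": 0,"dx": 0.05,"dy": 0,"dz": 0.3,"gripper": 1},
    {"ax": 0,"ay": 0,"az": 0,"dx": 0.05,"dy": 0.2,"dz": 0.3,"gripper": 1},
    {"ax": 0,"ay": 0,"az": 0,"dx": 0.05,"dy": 0.4,"dz": 0.3,"gripper": 1},
    {"ax": 0,"ay": 0,"az": 0,"dx": 0.05,"dy": 0.6,"dz": 0.3,"gripper": 1},
    {"ax": 0,"ay": 0,"az": 0,"dx": 0.05,"dy": 0.8,"dz": 0.3,"gripper": 1},
    {"ax": 0,"ay": 0,"az": 0,"dx": 0.05,"dy": 0.8,"dz": 0.3,"gripper": 1}
  ]
}}

```text
clock: 9.75
position: [0.5849, -0.2194, 0.0387]
tcp_rot: [-1.566, -0.124, 0.125]
contact_force: [0.2, -0.1, -3.4]
gripper_width: 0.0213
```

```bash
python3 - <<'E'
from st import *
hole(telemetry.get_state());go(.079,.029,.018)
f=cams.grab_frame("top")["img"][...,::-1]; cv2.imwrite("pics/top8f.png",f)
cv2.imwrite("pics/top8.png",cv2.resize(f[155:215,360:430],None,fx=10,fy=10,interpolation=cv2.INTER_CUBIC))
E
```

```text
hole board 0.0772 0.0277 under 0.0245 yawerr -0.06
9.75 pos [ 0.5849 -0.2194  0.0387] zyaw 99.06 down [-0.001  0.002 -1.   ] F [ 0.2 -0.1 -3.4] M [-0.05  0.09 -0.01] w 0.0213
tcp target [ 0.5865 -0.2179  0.0322] d [0.18 0.65 0.12] a [-0.1  -0.06 -0.03]
```

View pics/top8.png

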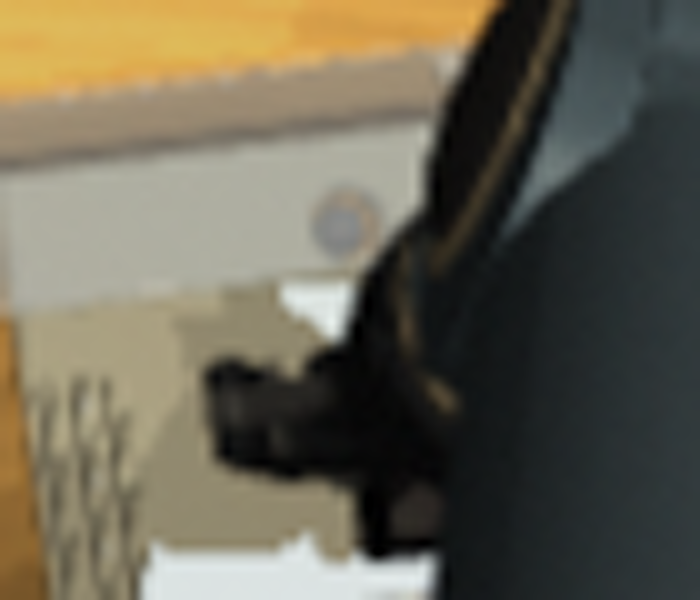

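Request:
{"fn": "carry_out", "kwargs": {
  "increments": [
    {"ax": 0,"ay": 0,"az": 0,"dx": 0,"dy": 0,"dz": 0.1,"gripper": 1},
    {"ax": 0,"ay": 0,"az": 0,"dx": 0,"dy": 0.15,"dz": 0.1,"gripper": 1},
    {"ax": 0,"ay": 0,"az": 0,"dx": 0,"dy": 0.3,"dz": 0.1,"gripper": 1},
    {"ax": 0,"ay": 0,"az": 0,"dx": 0,"dy": 0.4,"dz": 0.1,"gripper": 1},
    {"ax": 0,"ay": 0,"az": 0,"dx": 0,"dy": 0.5,"dz": 0.1,"gripper": 1},
    {"ax": 0,"ay": 0,"az": 0,"dx": 0,"dy": 0.5,"dz": 0.1,"gripper": 1}
  ]
}}

```text
clock: 10.55
position: [0.5849, -0.2183, 0.0339]
tcp_rot: [-1.566, -0.124, 0.124]
contact_force: [0.5, -0.9, -4.1]
gripper_width: 0.0213
```

```bash
python3 - <<'E'
from st import *
hole(telemetry.get_state());go(.079,.029,.018)
f=cams.grab_frame("top")["img"][...,::-1]; cv2.imwrite("pics/top9f.png",f)
cv2.imwrite("pics/top9.png",cv2.resize(f[155:215,360:430],None,fx=10,fy=10,interpolation=cv2.INTER_CUBIC))
E
```

```text
hole board 0.0773 0.0287 under 0.0197 yawerr -0.05
10.55 pos [ 0.5849 -0.2183  0.0339] zyaw 99.07 down [-0.     0.001 -1.   ] F [ 0.5 -0.9 -4.1] M [-0.01  0.11 -0.02] w 0.0213
tcp target [ 0.5865 -0.2179  0.0322] d [0.17 0.17 0.02] a [-0.09 -0.05 -0.01]
```

View pics/top9.png

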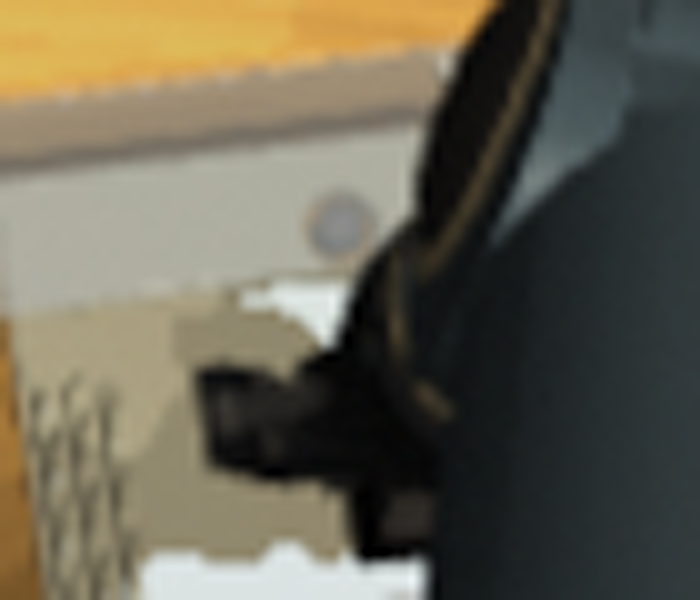

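The pin is centred in the hole at crop (340,223), and there is no side load. I'll lower by small steps until I feel the board.

Request:
{"fn": "carry_out", "kwargs": {
  "increments": [
    {"ax": 0,"ay": 0,"az": 0,"dx": 0,"dy": 0.07,"dz": 0,"gripper": 1},
    {"ax": 0,"ay": 0,"az": 0,"dx": 0,"dy": 0.14,"dz": 0,"gripper": 1},
    {"ax": 0,"ay": 0,"az": 0,"dx": 0,"dy": 0.14,"dz": 0,"gripper": 1},
    {"ax": 0,"ay": 0,"az": 0,"dx": 0,"dy": 0.14,"dz": 0,"gripper": 1}
  ]
}}

```text
clock: 11.1
position: [0.5849, -0.2184, 0.0326]
tcp_rot: [-1.566, -0.124, 0.124]
contact_force: [0.5, 0.8, -4.3]
gripper_width: 0.0211
```

```bash
python3 - <<'E'
from st import *
hole(st())
E
```

```text
11.1 pos [ 0.5849 -0.2184  0.0326] zyaw 99.07 down [-0.     0.001 -1.   ] F [ 0.5  0.8 -4.3] M [ 0.01  0.11 -0.02] w 0.0211
hole board 0.0774 0.0287 under 0.0184 yawerr -0.05
```

Request:
{"fn": "carry_out", "kwargs": {
  "increments": [
    {"ax": 0,"ay": 0,"az": 0,"dx": 0,"dy": 0.05,"dz": 0,"gripper": 1},
    {"ax": 0,"ay": 0,"az": 0,"dx": 0,"dy": 0.1,"dz": 0,"gripper": 1},
    {"ax": 0,"ay": 0,"az": 0,"dx": 0,"dy": 0.1,"dz": 0,"gripper": 1}
  ]
}}

```text
clock: 11.48
position: [0.5851, -0.2183, 0.0319]
tcp_rot: [-1.566, -0.124, 0.124]
contact_force: [-0.6, 0.5, -0.9]
gripper_width: 0.0212
```

```bash
python3 - <<'E'
from st import *
hole(st())
E
```

```text
11.47 pos [ 0.5851 -0.2183  0.0319] zyaw 99.07 down [ 0.     0.001 -1.   ] F [-0.6  0.5 -0.9] M [-0.11  0.27 -0.02] w 0.0212
hole board 0.0775 0.0287 under 0.0177 yawerr -0.04
```

Request:
{"fn": "carry_out", "kwargs": {
  "increments": [
    {"ax": 0,"ay": 0,"az": 0,"dx": 0,"dy": 0.04,"dz": 0,"gripper": 1},
    {"ax": 0,"ay": 0,"az": 0,"dx": 0,"dy": 0.04,"dz": 0,"gripper": 1},
    {"ax": 0,"ay": 0,"az": 0,"dx": 0,"dy": 0.04,"dz": 0,"gripper": 0.4},
    {"ax": 0,"ay": 0,"az": 0,"dx": 0,"dy": 0.04,"dz": 0,"gripper": 0.2},
    {"ax": 0,"ay": 0,"az": 0,"dx": 0,"dy": 0.04,"dz": 0,"gripper": 0},
    {"ax": 0,"ay": 0,"az": 0,"dx": 0,"dy": 0.04,"dz": 0,"gripper": -0.2},
    {"ax": 0,"ay": 0,"az": 0,"dx": 0,"dy": 0.04,"dz": 0,"gripper": -0.4},
    {"ax": 0,"ay": 0,"az": 0,"dx": 0,"dy": 0.04,"dz": 0,"gripper": -0.4}
  ]
}}

```text
clock: 12.48
position: [0.5849, -0.2184, 0.0311]
tcp_rot: [-1.566, -0.124, 0.124]
contact_force: [0.3, -0.1, -0.2]
gripper_width: 0.0597
```

```bash
python3 - <<'E'
from st import *
hole(st())
for n in("side","top"):
    f=cams.grab_frame(n)["img"][...,::-1]
    c=f[140:220,285:400] if n=="side" else f[155:240,335:445]
    cv2.imwrite(f"pics/{n}10.png",cv2.resize(c,None,fx=6.5,fy=6.5,interpolation=cv2.INTER_CUBIC))
E
```

```text
12.47 pos [ 0.5849 -0.2184  0.0311] zyaw 99.06 down [-0.     0.001 -1.   ] F [ 0.3 -0.1 -0.2] M [-0.03  0.02 -0.03] w 0.0597
hole board 0.0774 0.0287 under 0.0169 yawerr -0.05
```

View pics/side10.png

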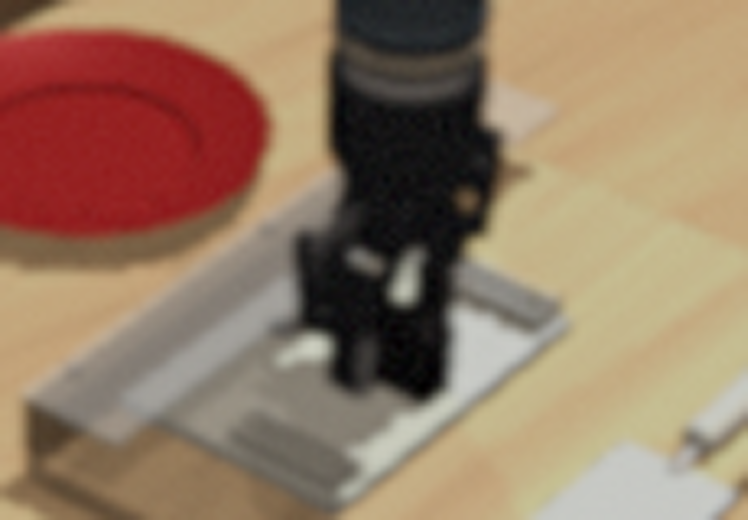

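View pics/top10.png

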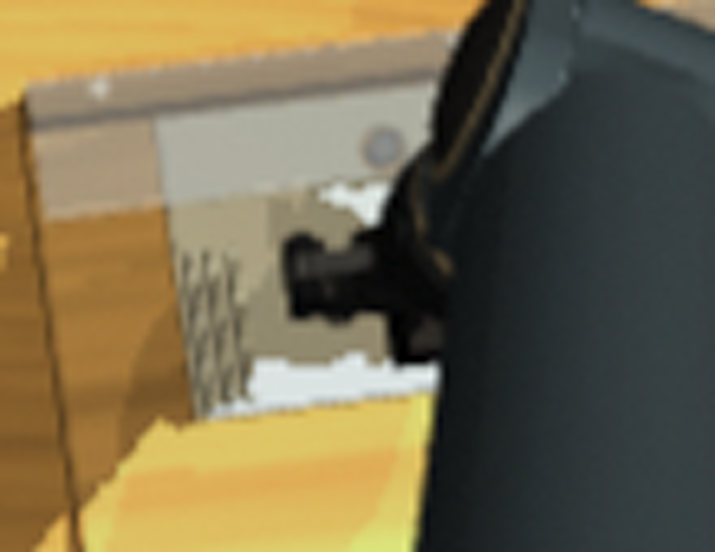

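The guide has been released. It looks flat, with the pin in its hole at crop (382,147) in the top view. I'll back straight up, pull away and check.

Request:
{"fn": "carry_out", "kwargs": {
  "increments": [
    {"ax": 0,"ay": 0,"az": 0,"dx": 0,"dy": -1,"dz": 0,"gripper": -0.4},
    {"ax": 0,"ay": 0,"az": 0,"dx": 0,"dy": -4,"dz": 0,"gripper": -0.4},
    {"ax": 0,"ay": 0,"az": 0,"dx": 0,"dy": -9,"dz": 0,"gripper": -0.4},
    {"ax": 0,"ay": 0,"az": 0,"dx": 0,"dy": -14,"dz": 1,"gripper": -0.4},
    {"ax": 0,"ay": 0,"az": 0,"dx": 0,"dy": -17,"dz": 6,"gripper": -0.4},
    {"ax": 0,"ay": 0,"az": 0,"dx": -1,"dy": -18,"dz": 12,"gripper": -0.4},
    {"ax": 0,"ay": 0,"az": 0,"dx": -2,"dy": -18,"dz": 18,"gripper": -0.4},
    {"ax": 0,"ay": 0,"az": 0,"dx": -2,"dy": -18,"dz": 24,"gripper": -0.4},
    {"ax": 0,"ay": 0,"az": 0,"dx": -2,"dy": -18,"dz": 28,"gripper": -0.4},
    {"ax": 0,"ay": 0,"az": 0,"dx": -2,"dy": -18,"dz": 28,"gripper": -0.4},
    {"ax": 0,"ay": 0,"az": 0,"dx": -2,"dy": -18,"dz": 28,"gripper": -0.4}
  ]
}}

```text
clock: 13.95
position: [0.5213, 0.0539, 0.2121]
tcp_rot: [-1.566, -0.124, 0.123]
contact_force: [0.0, 0.3, 0.3]
gripper_width: 0.0597
```

```bash
python3 - <<'E'
from st import *
st()
for n in("side","top"):
    f=cams.grab_frame(n)["img"][...,::-1]; cv2.imwrite(f"pics/{n}11f.png",f)
    c=f[140:240,280:420] if n=="side" else f[145:275,330:490]
    cv2.imwrite(f"pics/{n}11.png",cv2.resize(c,None,fx=4.5,fy=4.5,interpolation=cv2.INTER_CUBIC))
E
```

```text
13.95 pos [0.5213 0.0539 0.2121] zyaw 99.02 down [ 0.001  0.001 -1.   ] F [0.  0.3 0.3] M [ 0.   -0.02  0.06] w 0.0597
```

View pics/side11.png

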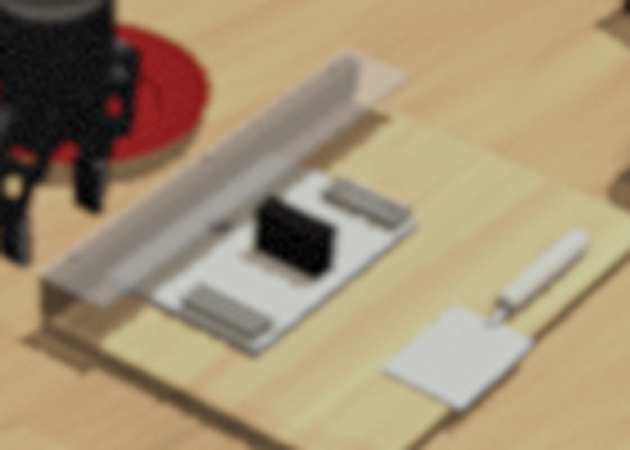

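View pics/top11.png

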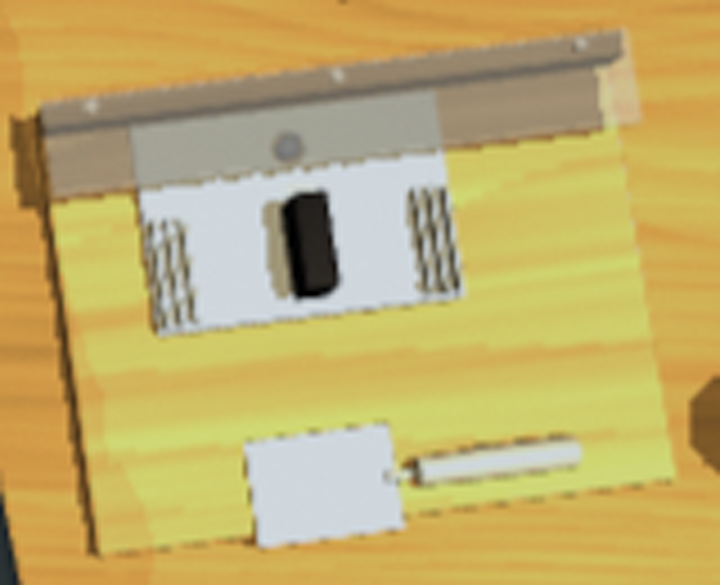

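View pics/top11f.png

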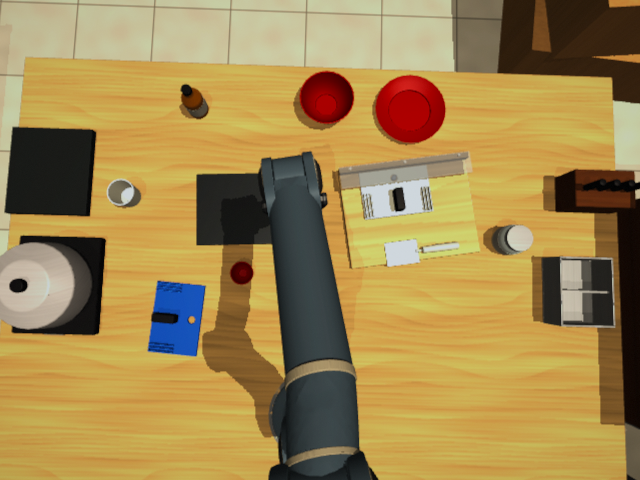

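The top view shows the plate flat and parallel to the wall: its front edge runs from (158,333) to (462,295), matching the slope of the board's front edge. The pin fills the hole at (288,148), and the paddle, bowl, cup and jar are where they started. I'm handing in.

```bash
python3 -c "
from plant import finish_job
print(finish_job())"
```

```text
the job is handed in; nothing more can be done
None
```

The white portioning guide is on the board and the job is handed in at about 14 s of the 45 s limit. No verdict was reported.

**What I did:** I took the guide by its black handle, lifted it off the slate and carried it level to the board. I slipped its back edge in under the guard with the hole about 17 mm to the right of the pin. I then slid it left along the wall, about 2 mm clear of it by my estimate. Through the guard I could see the pin in the hole, so I lowered the guide over it, felt it touch down lightly, let go and backed away. I never let it ride on the pin and drop, as the task describes.

**Last checks:**
- **Fit:** In both camera views the guide looks flat, with the pin filling its hole.
- **Squareness:** The guide's front edge is parallel to the board's within about 0.3° (the limit is about 4.6°).
- **Forces:** I saw no contact above a few newtons in the readings taken at the end of each move. The gripper was clear of everything at the end.
- **Other items:** The paddle, dip bowl, cup and jar look unmoved in the top view.

**Disagreements:**
- **Across the wall:** The arm's position put the hole 1 to 2 mm further from the wall than the nominal pin line, within camera calibration.
- **Tilt:** One early look at the held guide suggested it was yawed by about 2°. A closer fit using both cameras put it at 8.9°, against 9.1° for the board.

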